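Lower the ratchet hold-down arm onto the neck

TASK

Press the red tab of the ratchet pawl down to free the raised hold-down arm, then push the arm down past its teeth until its cork pad rests on the ukulele neck, and take the hand away. Fingertip pushing is all it needs: do not lift or shift the neck, the gauge or the tools in the tray.

Things in the scene. Friction and masses are not known exactly. Their poses are not given: they have to be found in the camera images.
- jig: Grey-green base of the ratchet jig, 290 x 250 x 12 mm, fixed to the counter, at another place and yaw each time. Origin: on the counter below the arm's hinge; x points the way the arm reaches, y along the hinge axis, z up; the base spans x -155 to +135 mm. Two walnut rests (60 x 40 mm, tops 45 mm above the counter) stand at x +90, y +-85 mm and carry the neck.
- jig_hinge (a point): Point on the arm's hinge axis, 95 mm above the counter, midway between two dark steel posts; axes as jig. In this frame the posts reach z = +15 mm (|x| up to 15, |y| up to 28 mm). The arm's steel toothed quadrant (radius 48 mm, 14 mm thick) turns about this point.
- holddown (a joint): Arm angle, rad. 0 = fully raised (slope 0.75 rad above level), growing downward: slope = 0.75 minus this; at 0.75 the arm is level with its pad on the neck; stop at 0.77. Starts at 0 to 0.075. With the pawl hooked in, the teeth stop it at 0.09 to 0.12. Once free it takes 4 to 5 N down at the paddle, does not fall by itself and stays where left.
- paddle_top (a point): On the upper face of the brown wooden paddle at the arm's outer end, 165 mm out from the hinge axis and 6 mm above the arm's middle plane. Paddle: 110 to 195 mm from the axis, 32 mm wide, 12 mm thick. Frame turns with the arm: x outward, y hinge axis, z off the face. At slope a it lies at x = 165 cos a - 6 sin a, z = 165 sin a + 6 cos a (mm) from jig_hinge.
- pad_bottom (a point): Centre of the underside of the cork pad (30 x 34 mm) below the arm, 90 mm out from the hinge axis and 28 mm below the arm's middle plane. Axes as paddle_top.
- pawl (a joint): Angle of the brass pawl, rad. 0 = hooked over a tooth (start), growing as its red tab is pressed down; clear of the teeth beyond 0.16, stop at 0.38. Takes 4 to 5 N at the tab and stays where it is put (stiff pivot, no spring). Pivot: 36 mm behind (-x) and 65 mm below jig_hinge.
- tab_top (a point): Centre of the upper face of the pawl's red tab (40 mm along x, 34 along y, 8 thick), on the side of the hinge away from the paddle: at the start level, 122 mm behind (-x) jig_hinge and 68 mm above the counter. Fully pressed it is about 35 mm lower and 8 mm farther back, tilted 0.38 rad, with free air below. Frame turns with the pawl; at the start axes as jig.
- neck: Loose ukulele neck (dark fretboard with silver frets, 250 mm long, 38 mm wide, 22 mm thick, plus a 56 mm wide headstock to 211 mm on its -y side), lying across the two walnut rests below the arm, fretboard up. Origin: centre of the underside of the fretted part, 45 mm above the counter; y runs along the neck.
- gauge: Loose steel stepped gauge, 70 x 30 x 18 mm, on the counter just beyond the jig base on the paddle side. Origin: centre of its underside; x along its length.
- tray: Fixed wooden tray on dark runners (runners 320 x 138 mm, tray 260 x 150 mm, rim 51 mm above the counter), on the tab side of the jig. Origin: centre of its underside, on the counter.
- file: Loose silver crowning file with a wooden handle, 195 mm long, 19 mm thick, lying in the tray. Origin: under its middle; x along its length.
- puller: Loose fret puller with amber horn handles, 150 mm long, 45 mm wide, 14 mm thick, lying in the tray. Origin: under its middle; x along its length.

How it is judged (in metres and radians):
On the way:
1. the pawl is pressed free of the teeth while the arm is still raised (value of joint pawl above 0.16 rad and value of joint holddown below 0.15 rad), for 0.1 s.
At the end, for the whole second after the job is handed in: The hold-down arm is down and at rest with its cork pad on the neck (pad within about 4 mm of the fretboard, arm angle above 0.71 rad); the neck lies within 12 mm and the gauge, file and puller within 15 mm of where they started (value of joint holddown above 0.71 rad and not (velocity of joint holddown above 0.05 rad/s) and distance of neck from where it was at the start of the episode below 0.012 m and linear speed of neck below 0.02 m/s and distance of each of gauge, file, puller from where it was at the start of the episode below 0.015 m); the robot touches nothing.
It fails at once if the neck is lifted or shifted (distance of neck from where it was at the start of the episode above 0.012 m).
It fails at once if the gauge, file or puller is lifted or shifted (distance of any of gauge, file, puller from where it was at the start of the episode above 0.015 m).
It also fails if it takes over 48 s, if anything falls off the work surface, if the arm or the gripper's body presses on something with over 40 N, if the wrist force passes 120 N, or if a joint passes its speed limit or range.

ROBOT

A 7-joint arm with a two-finger parallel gripper is mounted at the origin on the work surface. World frame = base frame: x ahead of the robot, y to its left, z up, the work surface at z = 0. Lengths are in mm, angles in rad, forces in N, time in s.
With the tool pointing down it reaches from about 425 to 950 mm from the base axis. Payload 4.7 kg.
Tool frame: the origin (TCP) lies midway between the tips of the shut fingers; the grasp point (between the pads) lies 19 mm behind it (manip.grip_depth is the distance from the TCP to the grasp point, in mm); z points along the fingers, y is the direction in which the jaws open and shut (so a half turn about z gives the same grasp; the last joint's range is limited). The gripper opens to 85 mm and grips with 20 to 120 N. Pads are 22 mm wide; open, the fingers measure 114 mm over their backs; the gripper's body (76 mm by 85 mm) begins 54 mm behind the grasp point. The pads swing forward as they close: fully open they stand 13 mm farther back than shut.
Start: joints at [-1.319, 0.469, -0.049, 1.532, 0.024, 1.141, -0.082], TCP at [187.017, 648.593, 231.335] pointing down, gripper open.
Joint ranges: [-2.59, 2.59], [-0.33, 1.99], [-1.39, 1.29], [0.1, 2.45], [-1.04, 4.18], [0.21, 1.99], [-2.66, 2.66]. Speed limits (rad/s): [2.57, 2.57, 3.14, 3.14, 3.14, 3.14, 3.14].

INTERFACE

Orientations are given as a rotation vector (axis times angle).
In Python, from workcell import manip gives the robot as it stands. The module is installed in compiled form; this text tells all that it offers.
- The arm moves only by the tool apply_moves, never from a script. Its argument "increments" is a list of rows, each an object with "hand": the finger opening in mm, from 0 to 85.4; "dp": the shift along the tool's x, y, z in units of 30 mm (1.0 is 30 mm), a list of three; "rot": the turn, a rotation vector about the tool's x, y, z in units of 6 degrees (1.0 is 6 degrees), a list of three. A call has 1 to 20 rows; each row shifts and turns the commanded pose from where the row before left it, along the tool's axes as they then stand; what a row does not reach is not made up. A row lasts 1/12 s, in which the tool goes at most 41.7 mm and 7.16 degrees, less where a joint would pass 70% of its speed; a pose out of reach is approached as far as the arm can. A call is refused whole if a number of a shift passes 1 or a number of a turn 1, either way. A call with a gripper value outside its range is refused whole. The fingers move at their own pace and stop on an object; "squeeze" is the grip in N (left out, the last holds). Time passes only in rows, so rows that do not move let the fingers close. It gives the time, the measured TCP pose, the force and the opening at its end, in the units of the state.
- manip.read_state(): the state, without advancing time (a new reading comes with each control period).
- manip.snapshot(name): name is "scene" or "side" or "wrist"; returns a dict with "pixels" (384x512x3 uint8, red, green, blue), "z_map" (384x512 float32, mm along the optical axis (not along the pixel's ray), 0 where there is no reading), "fx", "fy", "cx", "cy" (pixels), "R" (3x3) and "t" (3): a world point X has camera coordinates R X + t. Camera axes: x right, y down, z forward; pixel columns grow to the right and rows downward; lengths in mm; the calibration is good to about 2 mm. A picture is of the moment at which its call begins.
- manip.sign_off(): hands the job in, once; it reports no verdict.
The state is a dict: "clock": time; "qpos": joint angles; "joint_velocities": joint speeds; "joint_torque": joint torques, N m; "position": TCP position; "ee_rot": TCP orientation; "contact_force": force on the tool from outside, world axes, zero at the start; "moment": the same for the moment, N m; "opening": opening from 0.0 (shut) to 1.0 (fully open).
Only numpy, scipy, OpenCV 4.12 (cv2) and the standard library are available. Lean on these libraries where they do the work, as an engineer would, in place of code of your own. Each camera call takes 0.05 s, during which the arm holds its last target.

## Working session

There is one attempt and no reset: what is moved stays moved. The work goes in short steps, Python scripts to look and compute and a tool call to move; the robot and the scene stay as the last step left them, time stands still between calls to the robot, and variables do not carry over. Pictures are saved under pics/ and viewed, and the job is handed in when it is done.

Besides the shell and the picture viewer there is one more tool, called after ">>>" as name([rows], argument=value, ...), one row to a line, values as JSON. apply_moves: Moves the arm, as the interface text tells. Its arguments: {"type":"object","properties":{"increments":{"type":"array","items":{"type":"object","properties":{"hand":{"type":"number"},"dp":{"type":"array","items":{"type":"number"}},"rot":{"type":"array","items":{"type":"number"}}}}},"squeeze":{"type":"number"}},"required":["increments"]}

```bash
mkdir -p pics; ls; python3 - <<'E'
from workcell import manip
import cv2, numpy as np, pickle
s=manip.read_state(); print(s)
d={}
for n in("scene","side","wrist"):
    p=manip.snapshot(n); d[n]=p; cv2.imwrite(f"pics/{n}0.png",p["pixels"][:,:,::-1]); print(n,p["fx"],p["cx"],p["cy"],(-p["R"].T@p["t"]).round())
pickle.dump(d,open("s0.pkl","wb"))
E
```

```text
pics
{'clock': 0.0, 'qpos': array([-1.31892299,  0.46945483, -0.04856333,  1.53370487,  0.02407897,
        1.14097442, -0.0823102 ]), 'joint_velocities': array([ 0.0019549 ,  0.00046073,  0.00102481, -0.00238643,  0.00228766,
        0.00078674, -0.00016918]), 'joint_torque': array([ 3.84320465e-04, -5.10304785e+01, -4.61637229e-02, -2.37719446e+01,
        1.07920880e-02,  7.28592873e-03, -1.02327201e-05]), 'position': array([186.88237331, 648.00704027, 230.24764535]), 'ee_rot': array([-4.39585004e-01, -3.11047499e+00,  3.05617328e-03]), 'contact_force': array([-0.3735887 , -0.60572923,  0.34620724]), 'moment': array([-0.05716608, -0.0265302 , -0.0312545 ]), 'opening': 1.0032237380800868}
scene 392.83445774454003 255.72566648168825 186.632196769836 [1331.   74.  792.]
side 393.96475656524876 255.03336538846412 198.1826298530428 [  57. -578.  815.]
wrist 277.19058912187404 252.33594076272 192.155740501352 [111. 670. 374.]
```

View pics/scene0.png

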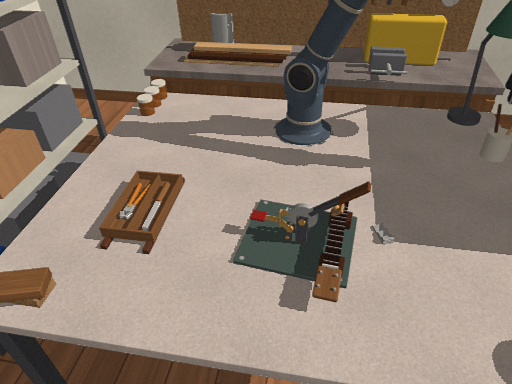

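View pics/side0.png

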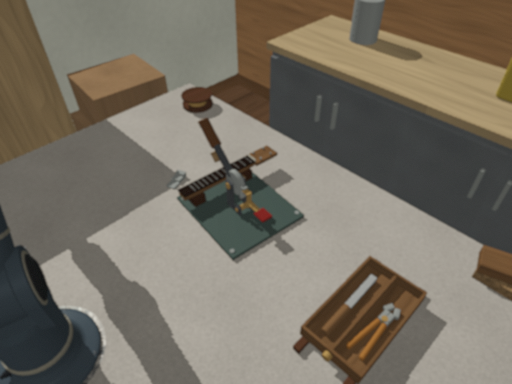

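View pics/wrist0.png

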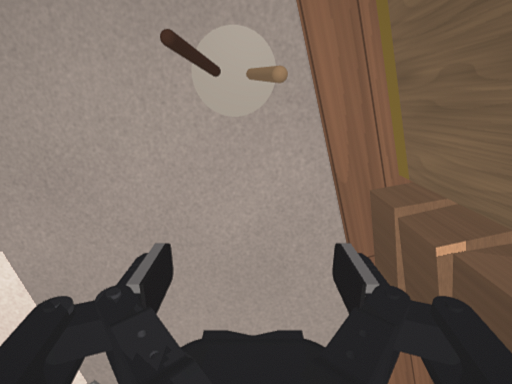

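The scene view shows the jig centred near (300,240) with the red tab at (259,215) and the paddle at (350,195). The gauge is at (383,233) and the tray at (145,207). In the side view the tab is at (263,214). Next I measure these.

```bash
cat > h.py <<'E'
import numpy as np, cv2
def pts(p,mask):
    v,u=np.nonzero(mask&(p["z_map"]>0)); z=p["z_map"][v,u].astype(float)
    c=np.stack([(u-p["cx"])/p["fx"]*z,(v-p["cy"])/p["fy"]*z,z],1)
    return (c-p["t"])@p["R"]
def ray(p,u,v,h):
    d=p["R"].T@np.array([(u-p["cx"])/p["fx"],(v-p["cy"])/p["fy"],1]); o=-p["R"].T@p["t"]
    return o+d*(h-o[2])/d[2]
def red(p):
    h=cv2.cvtColor(p["pixels"],cv2.COLOR_RGB2HSV)
    m=((h[...,0]<5)|(h[...,0]>174))&(h[...,1]>190)&(h[...,2]>90)
    n,l,s,c=cv2.connectedComponentsWithStats(m.astype(np.uint8)); i=1+np.argmax(s[1:,4]); return l==i
E
python3 - <<'E'
import pickle
from h import *
d=pickle.load(open("s0.pkl","rb"))
for n in("scene","side"):
    p=d[n]; m=red(p); P=pts(p,m); v,u=np.nonzero(m)
    print(n,m.sum(),u.mean(),v.mean(),"med",np.median(P,0).round(1),P.min(0).round(),P.max(0).round())
    T=P[P[:,2]>62]; r=cv2.minAreaRect(T[:,:2].astype(np.float32)); print(" top",len(T),T.mean(0).round(1),r)
    # base: greenish dark with z 6..18
    h=cv2.cvtColor(p["pixels"],cv2.COLOR_RGB2HSV); g=(h[...,0]>60)&(h[...,0]<100)&(h[...,1]>40)&(h[...,2]<110)
    full=pts(p,p["z_map"]>0); Z=np.zeros(g.shape); Z[p["z_map"]>0]=full[:,2]
    X=np.zeros(g.shape+(3,)); X[p["z_map"]>0]=full
    g&=(Z>6)&(Z<18)&(np.hypot(X[...,0],X[...,1])<1000)&(X[...,0]>300)
    nn,l,s,c=cv2.connectedComponentsWithStats(g.astype(np.uint8))
    G=pts(p,g); r=cv2.minAreaRect(G[:,:2].astype(np.float32)); print(" base",len(G),r,cv2.boxPoints(r).round())
    cv2.imwrite(f"pics/g_{n}.png",cv2.resize((g*255).astype(np.uint8),None,fx=1,fy=1))
    c=p["pixels"][140:320,200:420] if n=="scene" else p["pixels"][100:270,150:330]
    cv2.imwrite(f"pics/c_{n}.png",cv2.resize(c[:,:,::-1],None,fx=3.3,fy=3.3,interpolation=cv2.INTER_CUBIC))
E
```

```text
scene 119 258.3613445378151 215.3361344537815 med [575.2 -72.2  68.4] [555. -92.  64.] [589. -53.  72.]
 top 119 [574.  -72.3  68.4] ((571.76171875, -72.44854736328125), (36.88904571533203, 33.14796447753906), 85.02271270751953)
 base 1670 ((585.6139526367188, 37.868003845214844), (286.2472229003906, 249.51927185058594), 83.52705383300781) [[ 446.  -90.]
 [ 693. -118.]
 [ 726.  166.]
 [ 478.  194.]]
side 2 262.0 210.5 med [577.1 -64.3  67.3] [576. -66.  67.] [579. -63.  67.]
 top 2 [577.1 -64.3  67.3] ((577.1431884765625, -64.27864074707031), (3.956007719039917, 0.0), -135.11978149414062)
 base 3735 ((580.342529296875, 30.302337646484375), (279.16424560546875, 241.8548583984375), 83.14685821533203) [[ 444.  -94.]
 [ 684. -123.]
 [ 717.  154.]
 [ 477.  183.]]
```

View pics/c_scene.png

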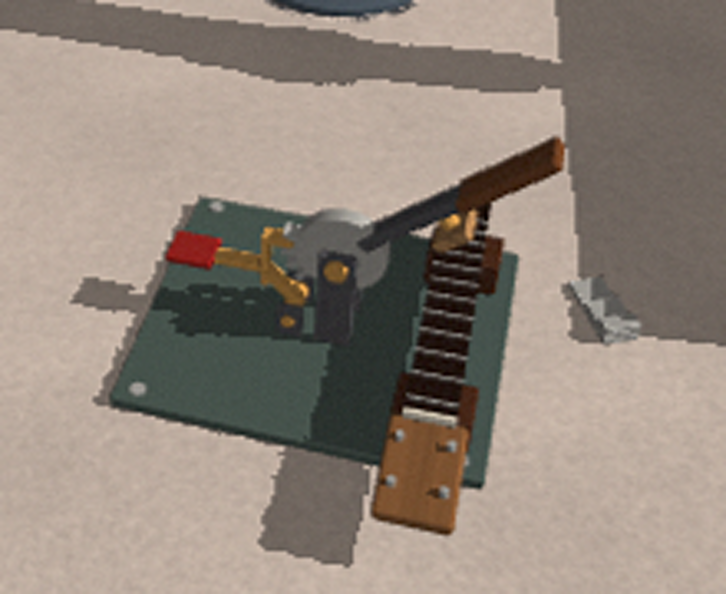

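View pics/c_side.png

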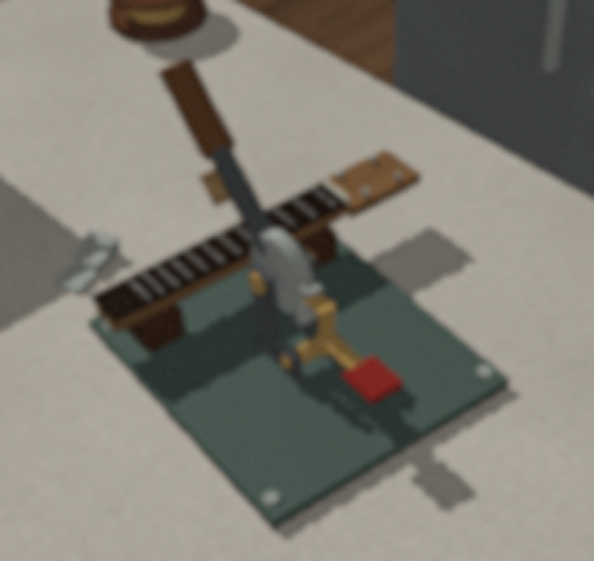

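Scene crop: the tab is level at the left and the arm is raised with its paddle to the right. The headstock lies on the world +x side, so jig -y points to world +x and the yaw is about 83°. Now I refine the tab and paddle in both views.

```bash
python3 - <<'E'
import pickle
from h import *
d=pickle.load(open("s0.pkl","rb"))
for n in("scene","side"):
    p=d[n]; ok=p["z_map"]>0; X=np.zeros(ok.shape+(3,)); X[ok]=pts(p,ok)
    h=cv2.cvtColor(p["pixels"],cv2.COLOR_RGB2HSV)
    near=(np.hypot(X[...,0]-583,X[...,1]-40)<260)
    m=near&((h[...,0]<6)|(h[...,0]>172))&(h[...,1]>130)&(h[...,2]>90)&(X[...,2]>55)&(X[...,1]<-30)
    v,u=np.nonzero(m); P=X[m]; r=cv2.minAreaRect(P[:,:2].astype(np.float32))
    print(n,"tab",m.sum(),(u.mean().round(1),v.mean().round(1)),P.mean(0).round(1),[np.round(a,1) for a in r], "ray@68",ray(p,u.mean(),v.mean(),68).round(1))
    a=near&(X[...,2]>125)&(X[...,0]<640)&(X[...,0]>540); A=X[a]
    c=A.mean(0); U,S,V=np.linalg.svd(A-c,full_matrices=False); print(" arm",len(A),c.round(1),V[0].round(3),V[2].round(3),A.min(0).round(),A.max(0).round())
    top=A[A[:,2]>150]
    pr=(top-c)@V[0]; print("  tip",(c+V[0]*pr.max()).round(),(c+V[0]*pr.min()).round(), top.mean(0).round(1))
    # gauge
    g=(X[...,2]>4)&(X[...,2]<25)&(X[...,1]>185)&near&(X[...,0]>300); print(" beyond-base objs",g.sum(),X[g].mean(0).round() if g.any() else "", X[g].min(0).round() if g.any() else "",X[g].max(0).round() if g.any() else "")
    z=near&(X[...,2]>2); print(" zcheck base",np.median(X[near&(X[...,2]>5)&(X[...,2]<20)][:,2]))
E
```

```text
scene tab 132 (np.float64(258.2), np.float64(215.0)) [573.  -73.   68.4] [array([570.2, -73.1]), array([38.5, 36.1]), np.float64(85.0)] ray@68 [572.6 -73.1  68. ]
 arm 743 [599.5 127.7 170.7] [-0.111 -0.783 -0.612] [ 0.914 -0.323  0.247] [575.  27. 125.] [619. 194. 228.]
  tip [596. 100. 149.] [609. 194. 223.] [602.5 151.3 192.8]
 beyond-base objs 305 [538. 251.  11.] [386. 187.   4.] [742. 296.  22.]
 zcheck base 12.638185656516981
side tab 127 (np.float64(262.4), np.float64(214.4)) [567.9 -74.9  67.1] [array([568.2, -73.6]), array([38.9, 34.3]), np.float64(85.8)] ray@68 [567.3 -75.6  68. ]
 arm 653 [591.4 128.7 172.4] [-0.093 -0.774 -0.626] [-0.873 -0.24   0.426] [575.  29. 125.] [617. 195. 227.]
  tip [588. 102. 151.] [599. 192. 223.] [594.4 148.2 190.6]
 beyond-base objs 164 [529. 258.  10.] [476. 185.   4.] [565. 284.  19.]
 zcheck base 11.060406998844707
```

Both views agree with the given sizes. The tab centre is about (570,-74,68), the hinge axis about (584,46) and the yaw about 83.4°. The tab top measures 67 to 68 mm, as stated. Tool axes in the world are x ≈ (-.96,.28) and y ≈ (.28,.96), with z down. I travel high toward the tab with the fingers shut.

>>> apply_moves([
  {"hand": 0, "dp": [0, 0, -0.8], "rot": [0, 0, 0]},
  {"hand": 0, "dp": [-0.6, -0.6, -0.8], "rot": [0, 0, 0]},
  {"hand": 0, "dp": [-0.8, -0.83, 0], "rot": [0, 0, 0]},
  {"hand": 0, "dp": [-0.8, -0.83, 0], "rot": [0, 0, 0]},
  {"hand": 0, "dp": [-0.8, -0.83, 0], "rot": [0, 0, 0]},
  {"hand": 0, "dp": [-0.8, -0.83, 0], "rot": [0, 0, 0]},
  {"hand": 0, "dp": [-0.8, -0.83, 0], "rot": [0, 0, 0]},
  {"hand": 0, "dp": [-0.8, -0.83, 0], "rot": [0, 0, 0]},
  {"hand": 0, "dp": [-0.8, -0.83, 0], "rot": [0, 0, 0]},
  {"hand": 0, "dp": [-0.8, -0.83, 0], "rot": [0, 0, 0]},
  {"hand": 0, "dp": [-0.8, -0.83, 0], "rot": [0, 0, 0]},
  {"hand": 0, "dp": [-0.8, -0.83, 0], "rot": [0, 0, 0]},
  {"hand": 0, "dp": [-0.8, -0.83, 0], "rot": [0, 0, 0]},
  {"hand": 0, "dp": [-0.8, -0.83, 0], "rot": [0, 0, 0]},
])

```text
clock: 1.32
position: [393.5, 257.6, 279.3]
ee_rot: [-0.439, -3.111, -0.0]
contact_force: [1.2, 1.0, -0.0]
opening: 0.001
```

>>> apply_moves([
  {"hand": 0, "dp": [-0.79, -0.83, 0]},
  {"hand": 0, "dp": [-0.79, -0.83, 0]},
  {"hand": 0, "dp": [-0.79, -0.83, 0]},
  {"hand": 0, "dp": [-0.79, -0.83, 0]},
  {"hand": 0, "dp": [-0.79, -0.83, 0]},
  {"hand": 0, "dp": [-0.79, -0.83, 0]},
  {"hand": 0, "dp": [-0.79, -0.83, 0]},
  {"hand": 0, "dp": [-0.79, -0.83, 0]},
  {"hand": 0, "dp": [-0.79, -0.83, 0]},
  {"hand": 0, "dp": [-0.79, -0.83, 0]},
  {"hand": 0, "dp": [-0.79, -0.83, 0]},
  {"hand": 0, "dp": [0, 0, 1]},
  {"hand": 0, "dp": [0, 0, 1]},
  {"hand": 0, "dp": [0, 0, 1]},
  {"hand": 0, "dp": [0, 0, 1]},
  {"hand": 0, "dp": [0, 0, 1]},
  {"hand": 0, "dp": [0, 0, 0.7]},
  {"hand": 0, "dp": [0, 0, 0]},
])

```text
$.increments[0]: bad value
```

```bash
cat > look.py <<'E'
import sys,cv2,pickle
from workcell import manip
t=sys.argv[1]; d={}
for n in sys.argv[2:]:
    p=manip.snapshot(n); d[n]=p
    c=p["pixels"]
    if n=="scene": c=cv2.resize(c[120:300,210:420],None,fx=3.3,fy=3.3,interpolation=cv2.INTER_CUBIC)
    if n=="side": c=cv2.resize(c[90:270,150:330],None,fx=3.3,fy=3.3,interpolation=cv2.INTER_CUBIC)
    cv2.imwrite(f"pics/{n}{t}.png",c[:,:,::-1])
pickle.dump(d,open(f"s{t}.pkl","wb")); s=manip.read_state(); print(s["clock"],s["position"].round(1),s["contact_force"].round(1),s["qpos"].round(2))
E
python3 look.py 1 scene side
```

```text
1.4167 [395.9 253.6 279.4] [-0.7  1.   0.2] [-0.82  0.08  0.17  1.94 -0.01  1.12  0.64]
```

View pics/scene1.png

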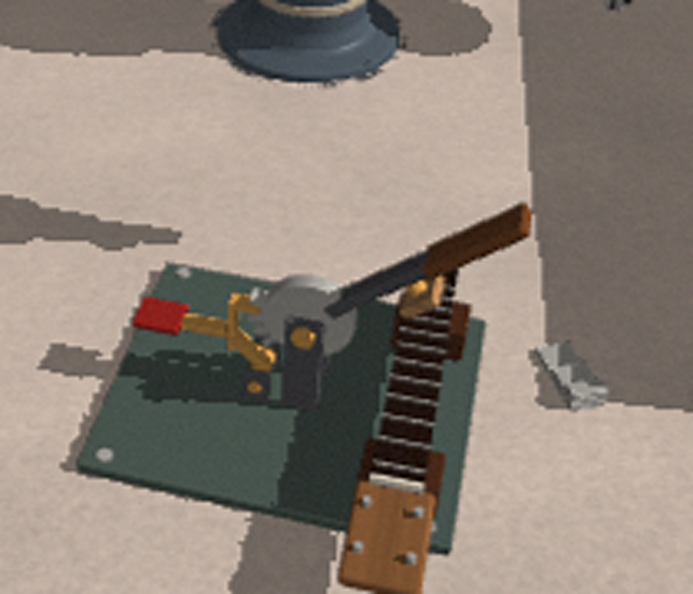

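View pics/side1.png

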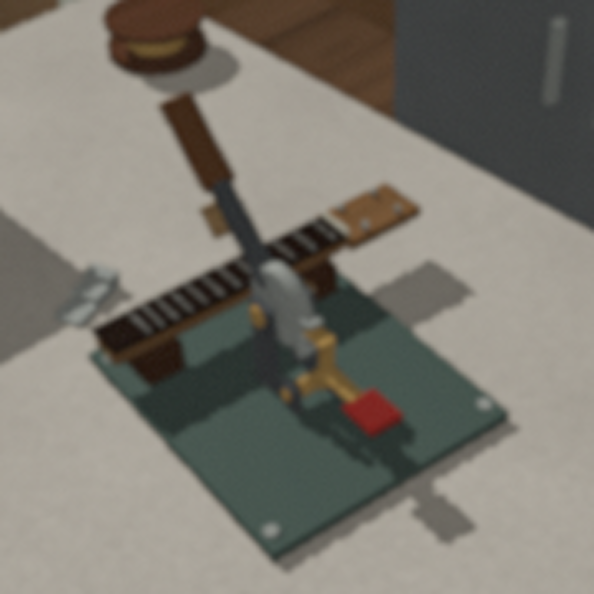

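Both views show the jig untouched. The move was refused because its rows lacked "rot", so I resend it.

>>> apply_moves([
  {"hand": 0, "dp": [-0.78, -0.82, 0], "rot": [0, 0, 0]},
  {"hand": 0, "dp": [-0.78, -0.82, 0], "rot": [0, 0, 0]},
  {"hand": 0, "dp": [-0.78, -0.82, 0], "rot": [0, 0, 0]},
  {"hand": 0, "dp": [-0.78, -0.82, 0], "rot": [0, 0, 0]},
  {"hand": 0, "dp": [-0.78, -0.82, 0], "rot": [0, 0, 0]},
  {"hand": 0, "dp": [-0.78, -0.82, 0], "rot": [0, 0, 0]},
  {"hand": 0, "dp": [-0.78, -0.82, 0], "rot": [0, 0, 0]},
  {"hand": 0, "dp": [-0.78, -0.82, 0], "rot": [0, 0, 0]},
  {"hand": 0, "dp": [-0.78, -0.82, 0], "rot": [0, 0, 0]},
  {"hand": 0, "dp": [-0.78, -0.82, 0], "rot": [0, 0, 0]},
  {"hand": 0, "dp": [-0.78, -0.82, 0], "rot": [0, 0, 0]},
  {"hand": 0, "dp": [0, 0, 1], "rot": [0, 0, 0]},
  {"hand": 0, "dp": [0, 0, 1], "rot": [0, 0, 0]},
  {"hand": 0, "dp": [0, 0, 1], "rot": [0, 0, 0]},
  {"hand": 0, "dp": [0, 0, 1], "rot": [0, 0, 0]},
  {"hand": 0, "dp": [0, 0, 1], "rot": [0, 0, 0]},
  {"hand": 0, "dp": [0, 0, 0.7], "rot": [0, 0, 0]},
  {"hand": 0, "dp": [0, 0, 0], "rot": [0, 0, 0]},
])

```text
clock: 2.92
position: [562.2, -70.5, 103.6]
ee_rot: [-0.437, -3.101, 0.001]
contact_force: [-1.1, -0.6, 0.0]
opening: 0.003
```

```bash
python3 look.py 2 scene side
```

```text
3.0167 [565.5 -71.5 108. ] [-0.2 -0.4  0.3] [-0.26  0.46  0.4   1.92 -0.24  0.81  1.57]
```

View pics/scene2.png

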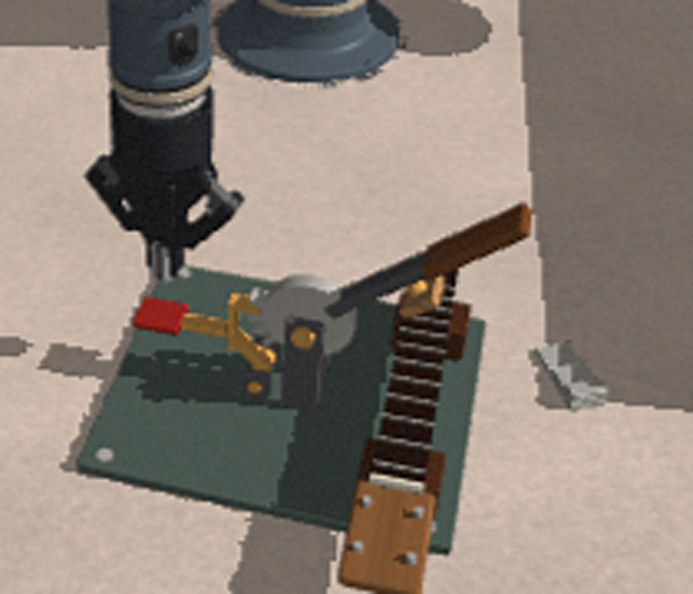

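View pics/side2.png

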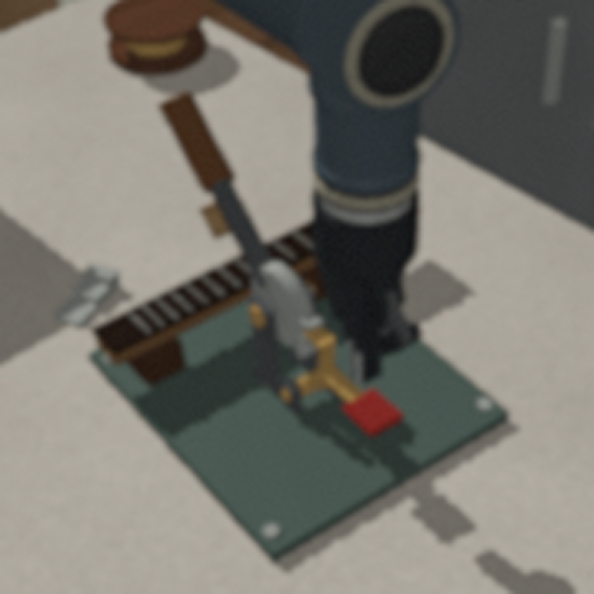

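The closed tips hang above the tab, at crop (165,275) in the scene view and (368,375) in the side view. A small correction comes first, then the press in steps.

>>> apply_moves([
  {"hand": 0, "dp": [-0.2, -0.14, 0], "rot": [0, 0, 0]},
  {"hand": 0, "dp": [0, 0, 0.5], "rot": [0, 0, 0]},
  {"hand": 0, "dp": [0, 0, 0.5], "rot": [0, 0, 0]},
  {"hand": 0, "dp": [0, 0, 0], "rot": [0, 0, 0]},
  {"hand": 0, "dp": [0, 0, 0], "rot": [0, 0, 0]},
])

```text
clock: 3.43
position: [571.1, -78.0, 79.4]
ee_rot: [0.44, 3.109, 0.0]
contact_force: [1.0, 0.4, 1.0]
opening: -0.0
```

>>> apply_moves([
  {"hand": 0, "dp": [0, 0, 0.2], "rot": [0, 0, 0]},
  {"hand": 0, "dp": [0, 0, 0.2], "rot": [0, 0, 0]},
  {"hand": 0, "dp": [0, 0, 0.2], "rot": [0, 0, 0]},
  {"hand": 0, "dp": [0, 0, 0], "rot": [0, 0, 0]},
])

```text
clock: 3.77
position: [571.0, -79.2, 60.4]
ee_rot: [0.441, 3.108, -0.002]
contact_force: [0.8, -2.0, 2.0]
opening: 0.001
```

>>> apply_moves([
  {"hand": 0, "dp": [0, 0, 0.2], "rot": [0, 0, 0]},
  {"hand": 0, "dp": [0, 0, 0.2], "rot": [0, 0, 0]},
  {"hand": 0, "dp": [0, 0, 0.15], "rot": [0, 0, 0]},
  {"hand": 0, "dp": [0, 0, 0], "rot": [0, 0, 0]},
])

```text
clock: 4.1
position: [570.6, -79.8, 43.8]
ee_rot: [0.442, 3.109, -0.003]
contact_force: [0.7, -3.9, 3.4]
opening: -0.002
```

```bash
python3 look.py 3 scene side
```

```text
4.2 [570.5 -78.9  44.1] [-0.3 -3.8  3. ] [-0.21  0.56  0.36  1.95 -0.3   0.69  1.63]
```

View pics/scene3.png

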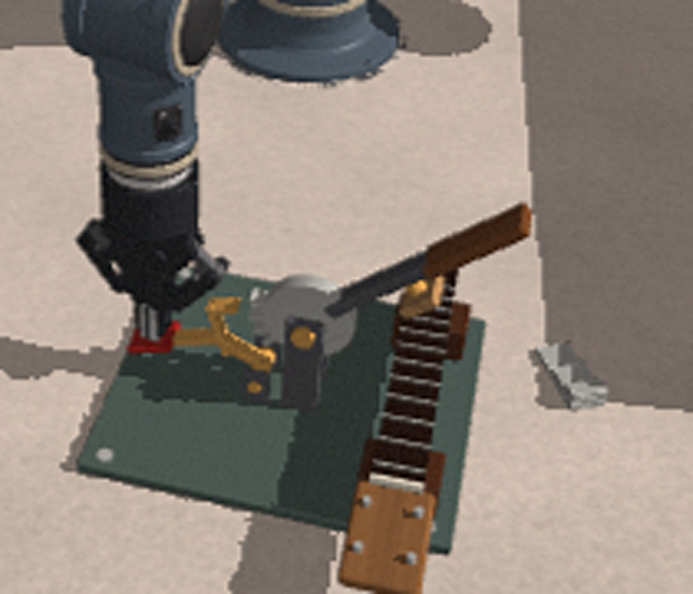

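View pics/side3.png

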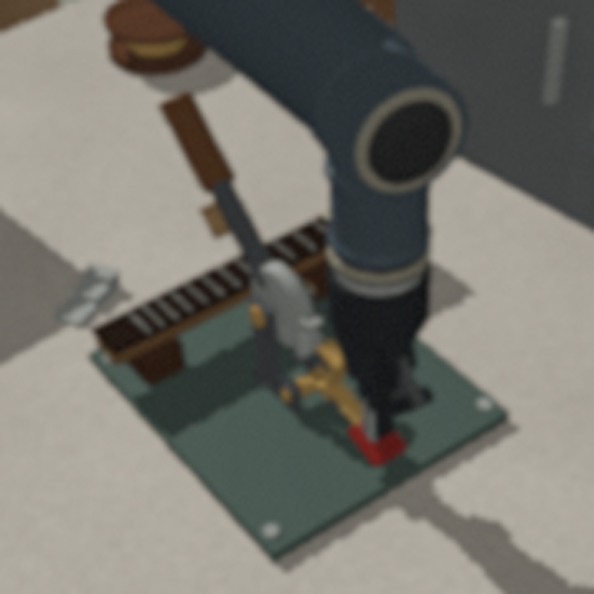

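The tab is pressed to about z 42 in both views, at scene crop (153,335), and the brass hook stands clear of the quadrant. I press slightly deeper, hold, then lift straight up to z ≈ 190.

>>> apply_moves([
  {"hand": 0, "dp": [0, 0, 0.15], "rot": [0, 0, 0]},
  {"hand": 0, "dp": [0, 0, 0], "rot": [0, 0, 0]},
  {"hand": 0, "dp": [0, 0, 0], "rot": [0, 0, 0]},
])

```text
clock: 4.45
position: [570.3, -78.5, 39.5]
ee_rot: [0.44, 3.11, -0.001]
contact_force: [-1.1, -5.1, 4.1]
opening: -0.003
```

>>> apply_moves([
  {"hand": 0, "dp": [0, 0, -0.5], "rot": [0, 0, 0]},
  {"hand": 0, "dp": [0, 0, -1], "rot": [0, 0, 0]},
  {"hand": 0, "dp": [0, 0, -1], "rot": [0, 0, 0]},
  {"hand": 0, "dp": [0, 0, -1], "rot": [0, 0, 0]},
  {"hand": 0, "dp": [0, 0, -1], "rot": [0, 0, 0]},
  {"hand": 0, "dp": [0, 0, -1], "rot": [0, 0, 0]},
  {"hand": 0, "dp": [0, 0, -1], "rot": [0, 0, 0]},
  {"hand": 0, "dp": [0, 0, -1], "rot": [0, 0, 0]},
  {"hand": 0, "dp": [0, 0, -1], "rot": [0, 0, 0]},
  {"hand": 0, "dp": [0, 0, 0], "rot": [0, 0, 0]},
  {"hand": 0, "dp": [0, 0, 0], "rot": [0, 0, 0]},
])

```text
clock: 5.37
position: [570.7, -76.0, 295.7]
ee_rot: [0.436, 3.109, 0.004]
contact_force: [-0.4, 0.8, -0.3]
opening: -0.0
```

```bash
python3 look.py 4 scene; python3 - <<'E'
import pickle
from h import *
p=pickle.load(open("s4.pkl","rb"))["scene"]
ok=p["z_map"]>0; X=np.zeros(ok.shape+(3,)); X[ok]=pts(p,ok)
h=cv2.cvtColor(p["pixels"],cv2.COLOR_RGB2HSV)
m=(np.hypot(X[...,0]-583,X[...,1]-40)<200)&((h[...,0]<6)|(h[...,0]>172))&(h[...,1]>130)&(h[...,2]>90)&(X[...,1]<-30)
P=X[m]; print(len(P),P.mean(0).round(1),P.min(0).round(),P.max(0).round())
E
```

```text
5.4167 [569.7 -76.  293.9] [-1.  -0.2  0.3] [-0.32  0.27  0.47  1.72 -0.13  1.19  1.48]
54 [567.7 -79.4  36.4] [530. -96.  14.] [589. -62.  43.]
```

View pics/scene4.png

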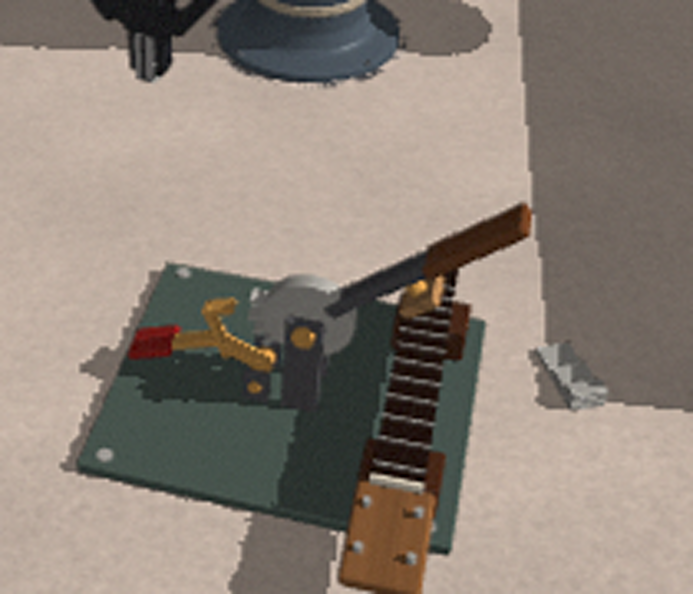

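The pawl stays down with its tab at z ≈ 36, an angle of about 0.35, and the arm is still raised. Next I go above the paddle, to a target of about (600,170).

>>> apply_moves([
  {"hand": 0, "dp": [0.13, 0.82, 0], "rot": [0, 0, 0]},
  {"hand": 0, "dp": [0.13, 0.82, 0], "rot": [0, 0, 0]},
  {"hand": 0, "dp": [0.13, 0.82, 0], "rot": [0, 0, 0]},
  {"hand": 0, "dp": [0.13, 0.82, 0], "rot": [0, 0, 0]},
  {"hand": 0, "dp": [0.13, 0.82, 0], "rot": [0, 0, 0]},
  {"hand": 0, "dp": [0.13, 0.82, 0], "rot": [0, 0, 0]},
  {"hand": 0, "dp": [0.13, 0.82, 0], "rot": [0, 0, 0]},
  {"hand": 0, "dp": [0.13, 0.82, 0], "rot": [0, 0, 0]},
  {"hand": 0, "dp": [0.13, 0.82, 0], "rot": [0, 0, 0]},
  {"hand": 0, "dp": [0.13, 0.78, 0], "rot": [0, 0, 0]},
  {"hand": 0, "dp": [0, 0, 0], "rot": [0, 0, 0]},
  {"hand": 0, "dp": [0, 0, 0.8], "rot": [0, 0, 0]},
  {"hand": 0, "dp": [0, 0, 0.8], "rot": [0, 0, 0]},
  {"hand": 0, "dp": [0, 0, 0.3], "rot": [0, 0, 0]},
  {"hand": 0, "dp": [0, 0, 0], "rot": [0, 0, 0]},
  {"hand": 0, "dp": [0, 0, 0], "rot": [0, 0, 0]},
])

```text
clock: 6.75
position: [600.0, 168.3, 236.4]
ee_rot: [-0.439, -3.109, 0.001]
contact_force: [0.2, -0.7, -0.0]
opening: 0.008
```

```bash
python3 look.py 5 scene side
```

```text
6.85 [601.2 168.4 238.3] [-0.8 -0.2 -0.1] [-0.61  0.39  0.36  1.67 -0.15  1.11  1.08]
```

View pics/scene5.png

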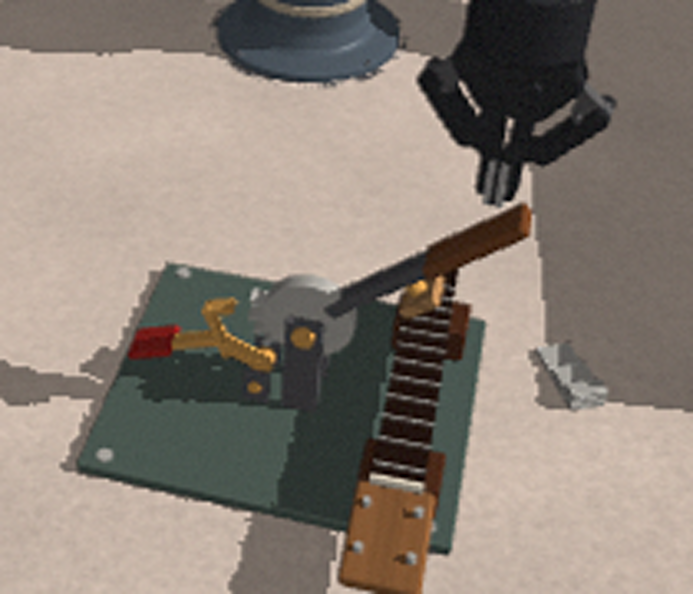

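View pics/side5.png

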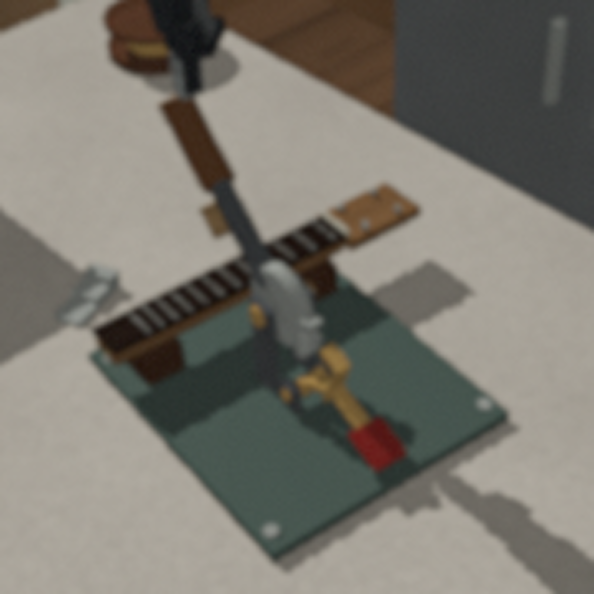

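The tips hang over the paddle in both views, at scene crop (498,200) against the paddle at (480,235). I push down along the arc, first part.

>>> apply_moves([
  {"hand": 0, "dp": [0, 0, 0.4], "rot": [0, 0, 0]},
  {"hand": 0, "dp": [0, 0, 0.3], "rot": [0, 0, 0]},
  {"hand": 0, "dp": [0, 0, 0.3], "rot": [0, 0, 0]},
  {"hand": 0, "dp": [0.02, 0.12, 0.3], "rot": [0, 0, 0]},
  {"hand": 0, "dp": [0.02, 0.12, 0.3], "rot": [0, 0, 0]},
  {"hand": 0, "dp": [0.02, 0.12, 0.3], "rot": [0, 0, 0]},
  {"hand": 0, "dp": [0.02, 0.12, 0.3], "rot": [0, 0, 0]},
  {"hand": 0, "dp": [0, 0, 0], "rot": [0, 0, 0]},
])

```text
clock: 7.52
position: [601.2, 184.1, 168.8]
ee_rot: [-0.436, -3.108, 0.002]
contact_force: [0.7, -0.5, 0.1]
opening: -0.001
```

```bash
python3 look.py 6 scene
```

```text
7.5667 [601.  183.4 169.3] [-0.7  0.2 -0.5] [-0.61  0.46  0.34  1.73 -0.18  0.98  1.09]
```

View pics/scene6.png

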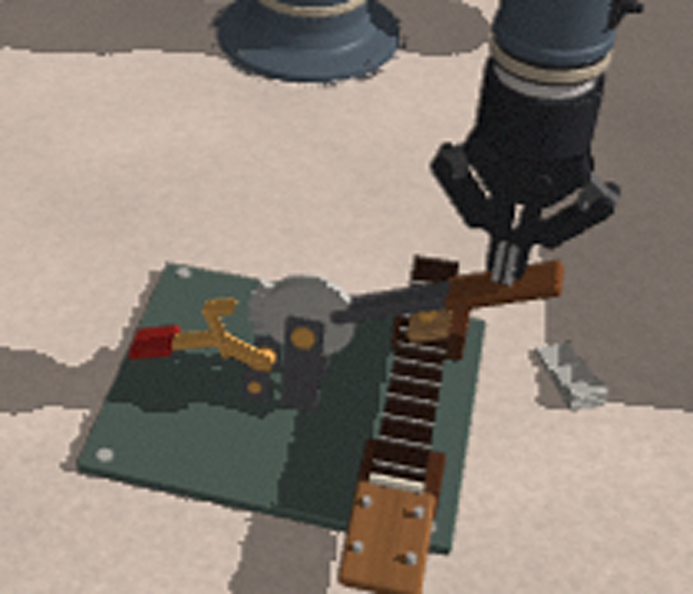

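The arm moves freely and is well on its way down, with the paddle at crop (505,288). I continue more slowly toward level, where the paddle top is about z 101.

>>> apply_moves([
  {"hand": 0, "dp": [0.02, 0.12, 0.3], "rot": [0, 0, 0]},
  {"hand": 0, "dp": [0.02, 0.12, 0.3], "rot": [0, 0, 0]},
  {"hand": 0, "dp": [0.02, 0.12, 0.3], "rot": [0, 0, 0]},
  {"hand": 0, "dp": [0.02, 0.1, 0.3], "rot": [0, 0, 0]},
  {"hand": 0, "dp": [0, 0, 0.25], "rot": [0, 0, 0]},
  {"hand": 0, "dp": [0, 0, 0.2], "rot": [0, 0, 0]},
  {"hand": 0, "dp": [0, 0, 0.2], "rot": [0, 0, 0]},
  {"hand": 0, "dp": [0, 0, 0.15], "rot": [0, 0, 0]},
  {"hand": 0, "dp": [0, 0, 0], "rot": [0, 0, 0]},
])

```text
clock: 8.32
position: [603.1, 197.0, 110.1]
ee_rot: [-0.439, -3.109, 0.001]
contact_force: [0.3, 1.0, -1.0]
opening: 0.001
```

```bash
python3 look.py 7 scene side
```

```text
8.4167 [603.  195.9 110.5] [-0.6  0.5  0.1] [-0.61  0.54  0.32  1.76 -0.21  0.88  1.09]
```

View pics/scene7.png

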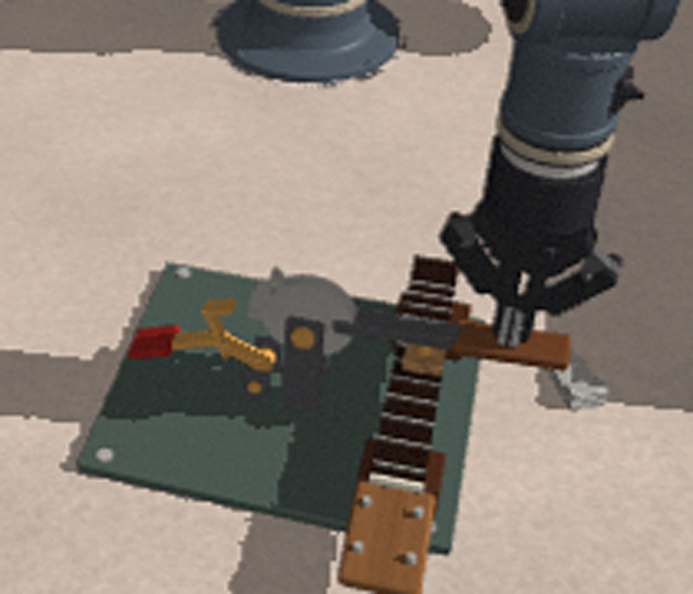

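View pics/side7.png

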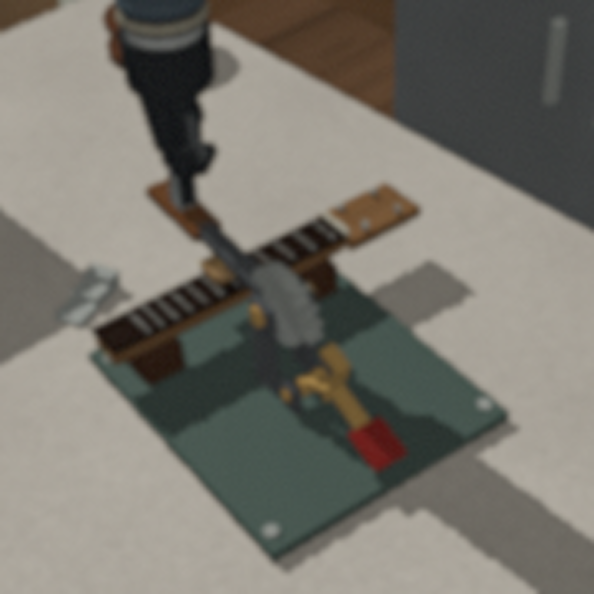

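The arm is nearly level with the tip at z 110 and about 9 mm to go. I finish in small steps and watch the force.

>>> apply_moves([
  {"hand": 0, "dp": [0, 0, 0.1], "rot": [0, 0, 0]},
  {"hand": 0, "dp": [0, 0, 0.1], "rot": [0, 0, 0]},
  {"hand": 0, "dp": [0, 0, 0], "rot": [0, 0, 0]},
])

```text
clock: 8.67
position: [603.4, 196.4, 104.8]
ee_rot: [-0.44, -3.11, 0.001]
contact_force: [0.1, -0.1, 0.9]
opening: -0.002
```

>>> apply_moves([
  {"hand": 0, "dp": [0, 0, 0.1], "rot": [0, 0, 0]},
  {"hand": 0, "dp": [0, 0, 0], "rot": [0, 0, 0]},
])

```text
clock: 8.83
position: [603.6, 196.6, 101.9]
ee_rot: [-0.44, -3.11, 0.001]
contact_force: [-0.0, -0.6, 0.3]
opening: 0.0
```

>>> apply_moves([
  {"hand": 0, "dp": [0, 0, 0.06], "rot": [0, 0, 0]},
  {"hand": 0, "dp": [0, 0, 0], "rot": [0, 0, 0]},
])

```text
clock: 9.0
position: [603.7, 196.7, 101.1]
ee_rot: [-0.44, -3.11, -0.0]
contact_force: [-2.9, -1.6, 6.3]
opening: 0.001
```

>>> apply_moves([
  {"hand": 0, "dp": [0, 0, 0.06], "rot": [0, 0, 0]},
  {"hand": 0, "dp": [0, 0, 0], "rot": [0, 0, 0]},
])

```text
clock: 9.17
position: [603.7, 196.7, 101.0]
ee_rot: [-0.44, -3.11, -0.001]
contact_force: [-6.9, -1.6, 16.6]
opening: 0.002
```

The force rises to 17 N while the tip stays at z 101, so the pad is seated. I lift straight up and away, then look.

>>> apply_moves([
  {"hand": 0, "dp": [0, 0, -0.3], "rot": [0, 0, 0]},
  {"hand": 0, "dp": [0, 0, -1], "rot": [0, 0, 0]},
  {"hand": 0, "dp": [0, 0, -1], "rot": [0, 0, 0]},
  {"hand": 0, "dp": [0, 0, -1], "rot": [0, 0, 0]},
  {"hand": 0, "dp": [0, 0, -1], "rot": [0, 0, 0]},
  {"hand": 0, "dp": [0, 0, -1], "rot": [0, 0, 0]},
  {"hand": 0, "dp": [0, 0, 0], "rot": [0, 0, 0]},
  {"hand": 0, "dp": [0, 0, 0], "rot": [0, 0, 0]},
  {"hand": 0, "dp": [0, 0, 0], "rot": [0, 0, 0]},
])

```text
clock: 9.92
position: [603.3, 196.8, 257.0]
ee_rot: [-0.439, -3.11, 0.0]
contact_force: [-0.0, 0.1, -1.4]
opening: 0.0
```

```bash
python3 look.py 8 scene side; python3 - <<'E'
import pickle
from h import *
a=pickle.load(open("s0.pkl","rb")); b=pickle.load(open("s8.pkl","rb"))
p=b["scene"]; ok=p["z_map"]>0; X=np.zeros(ok.shape+(3,)); X[ok]=pts(p,ok)
j=np.array([.115,.993]); q=(X[...,:2]-[584,46])@j; w=(X[...,:2]-[584,46])@[-.993,.115]
m=ok&(q>115)&(q<190)&(abs(w)<12)&(X[...,2]>70)&(X[...,2]<130); P=X[m]; f=np.polyfit(q[m],P[:,2],1)
print("paddle slope",f[0].round(3),"z@165",np.polyval(f,165).round(1),len(P))
# depth changes in first-vs-now for gauge, headstock, tray regions (scene)
for n in("scene","side"):
    A,B=a[n]["pixels"].astype(int),b[n]["pixels"].astype(int)
    for k,(u0,u1,v0,v1) in (dict(gauge=(372,396,222,246),head=(312,345,264,300),tray=(100,185,170,245)) if n=="scene" else dict(gauge=(165,190,168,192),head=(248,280,145,166),tray=(295,425,260,384))).items():
        print(n,k,abs(A-B).max(2)[v0:v1,u0:u1].mean().round(2))
E
```

```text
10.0167 [602.9 196.7 256. ] [ 0.1 -0.3 -0.1] [-0.64  0.39  0.36  1.62 -0.15  1.16  1.04]
paddle slope -0.001 z@165 101.4 209
scene gauge 20.98
scene head 5.18
scene tray 25.12
side gauge 1.15
side head 1.12
side tray 8.87
```

View pics/scene8.png

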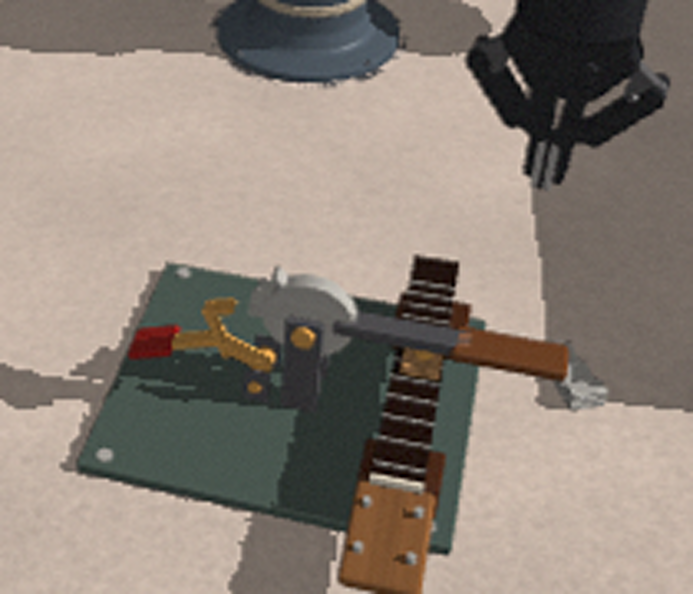

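View pics/side8.png

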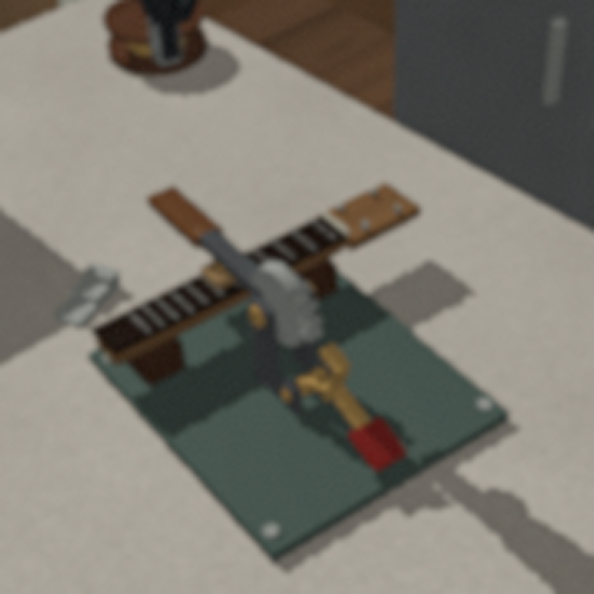

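The paddle is level: slope -0.001 and top at 101.4 mm, so the arm angle is about 0.75 rad. The pad sits on the fretboard at scene crop (425,362). The neck and gauge look unchanged in the side view (mean pixel difference about 1), and the hand is clear at z 256. I hand the job in.

```bash
python3 -c "
from workcell import manip
s=manip.read_state(); print(s['clock'],abs(s['joint_velocities']).max()); manip.sign_off()"
```

```text
10.0167 0.006009581602609497
the job is handed in; nothing more can be done
```

I pressed the red tab down with the shut fingertips until the pawl was clear. I then pushed the paddle down until the pad sat on the neck, lifted the hand away and handed the job in at 10.0 s.

- **Pawl:** it stayed at about 0.35 rad, estimated from the tab standing at z ≈ 36 mm, and the arm was still raised when I let go.
- **Hold-down arm:** the paddle measured level (slope -0.001, top at 101.4 mm), so the arm angle is about 0.75 rad. At the last push the force rose from 6 to 17 N with no further movement, so I took the pad as seated.
- **Neck and gauge:** both look unchanged in the side view (mean pixel difference about 1).
- **Unclear checks:** the image difference around the gauge in the scene view was large (21), most likely because the lowered paddle now hangs over it. The tray region also differed (25 in the scene view, 9 in the side view). I put that down to the robot's changed shadow and did not check it further. The planned path never took the hand near the tray.
- **Hand:** it ended clear at z ≈ 256 mm with no force on it.

One move call was refused because its rows lacked "rot". I resent it with no effect on the scene.

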